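Switch on the breakfast corner

ROBOT

A 6-joint arm with a two-finger parallel gripper is mounted at the origin on a cart in front of the work surface, level with it; the furniture and walls round the work are solid. World frame = base frame: x ahead of the robot, y to its left, z up, the work surface at z = 0. Lengths are in m, angles in rad, forces in N, time in s.
With the tool pointing down it reaches from about 0.275 to 0.725 m from the base axis. Payload 5.6 kg.
Tool frame: the origin (TCP) lies at the very end of the fingers, on their centre line; the grasp point (between the pads) lies behind it (hold_point_z is the z of the grasp point in the tool frame, in m); z points along the fingers, y is the line along which they close (so a half turn about z gives the same grasp; the last joint's range is limited). The gripper opens to 85 mm and grips with 20 to 120 N. Pads are 22 mm wide; open, the fingers measure 114 mm over their backs; the gripper's body (76 mm by 85 mm) begins 54 mm behind the grasp point. The pads swing forward as they close: fully open they stand 13 mm farther back than shut.
Start: joints at [-0.853, 0.255, 0.108, 0, -1.424, -0.285], TCP at [0.231, -0.499, 0.231] pointing down, gripper open.
Joint ranges: [-2.95, 2.95], [-1.21, 1.97], [-1.09, 1.5], [-2.87, 1.71], [-2.94, -0.07], [-3.05, 3.05]. Speed limits (rad/s): [2.57, 2.57, 3.14, 3.14, 3.14, 3.14].

INTERFACE

Orientations are given as a 3x3 rotation matrix whose columns are the frame's x, y, z axes.
In Python, from station import sense, read_camera, sign_off, hold_point_z gives the robot as it stands. The module is installed in compiled form; this text tells all that it offers.
- The arm moves only by the shell command python3 -m pendant 'ROWS' [FORCE]. ROWS is JSON, a list of rows, each a list of 7 numbers: the turn, a rotation vector about the tool's x, y, z in units of 6 degrees (1.0 is 6 degrees), then the shift along the tool's x, y, z in units of 40 mm (1.0 is 40 mm), then the opening, from 0 (shut) to 1 (fully open). A call has 1 to 5 rows; each row is the pose to reach, as a shift and turn from the pose commanded when the call began, along the tool's axes at that moment; what a row does not reach only later rows make up. A row lasts 1/12 s, in which the tool goes at most 41.7 mm and 7.16 degrees, less where a joint would pass 70% of its speed; a pose out of reach is approached as far as the arm can. A call with a gripper value outside its range is refused whole. The fingers move at their own pace and stop on an object; FORCE is the grip in N (left out, the last holds). Time passes only in rows, so rows that repeat a pose let the fingers close. It gives the time, the measured TCP pose, the force, the opening and the grip force at its end, in the units of the state.
- sense(): the state, without advancing time (a new reading comes with each control period).
- read_camera(name): name is "side" or "top"; returns a dict with "pixels" (400x640x3 uint8, red, green, blue), "z_map" (400x640 float32, m along the optical axis (not along the pixel's ray), 0 where there is no reading), "fx", "fy", "cx", "cy" (pixels), "xyz" and "attitude" of the camera in the world. Camera axes: x right, y down, z forward; pixel columns grow to the right and rows downward; lengths in m; the calibration is good to about 2 mm. A picture is of the moment at which its call begins.
- sign_off(): hands the job in; it is judged then, once.
The state is a dict: "time_s": time; "joints": joint angles; "qd": joint speeds; "joint_torque": joint torques, N m; "position": TCP position; "tcp_rot": TCP orientation; "contact_force": force on the tool from outside, world axes, zero at the start; "wrist_torque": the same for the moment, N m; "grip_width": finger opening in m; "grasp_force": force on a finger pad.
Only numpy, scipy, OpenCV 4.12 (cv2) and the standard library are available. Lean on these libraries where they do the work, as an engineer would, in place of code of your own. Each camera call takes 0.05 s, during which the arm holds its last target. There are 200 camera calls.

TASK

Switch on the breakfast corner with the three grey table switches: press the long bar key (main) first, then the large round key (juicer), and last the small square key (lamp). Press each one gently with a fingertip until it is fully down, where it stays. Only touch them: leave the switches standing where they are, neither picked up nor pushed along, and do not disturb the jars and the mug behind them.

Things in the scene. Friction and masses are not known exactly. Their poses are not given: they have to be found in the camera images.
- switch_bar: the main switch: a loose grey plastic table switch, 70 x 70 mm and 30 mm high, 0.3 to 0.6 kg, on rubber feet, with a white long bar key, 60 x 18 mm (long side along the switch's y axis) in the middle of its top. Origin: centre of its underside; z up
- bar_top (a point): centre of the top face of the long bar key; it moves with the key: 46 mm above the worktop when off (16 mm proud of the housing), 38 mm when fully down (8 mm proud)
- key_bar (a joint): how far the long bar key is pressed, in m: 0 off (up), 0.008 fully down. It goes down under about 3 N, has no return spring and stays where it is left; the key's cap sits on a rubber cushion that gives up to 6 mm more (about 6 N at 3 mm) once the key is down, so a force stop of 5 to 6 N is safe
- switch_round: the juicer switch: a loose grey plastic table switch, 70 x 70 mm and 30 mm high, 0.3 to 0.6 kg, on rubber feet, with a white large round key, 44 mm across in the middle of its top. Origin: centre of its underside; z up
- round_top (a point): centre of the top face of the large round key; it moves with the key: 46 mm above the worktop when off (16 mm proud of the housing), 38 mm when fully down (8 mm proud)
- key_round (a joint): how far the large round key is pressed, in m: 0 off (up), 0.008 fully down. It goes down under about 3 N, has no return spring and stays where it is left; the key's cap sits on a rubber cushion that gives up to 6 mm more (about 6 N at 3 mm) once the key is down, so a force stop of 5 to 6 N is safe
- switch_square: the lamp switch: a loose grey plastic table switch, 70 x 70 mm and 30 mm high, 0.3 to 0.6 kg, on rubber feet, with a white small square key, 26 x 26 mm in the middle of its top. Origin: centre of its underside; z up
- square_top (a point): centre of the top face of the small square key; it moves with the key: 46 mm above the worktop when off (16 mm proud of the housing), 38 mm when fully down (8 mm proud)
- key_square (a joint): how far the small square key is pressed, in m: 0 off (up), 0.008 fully down. It goes down under about 3 N, has no return spring and stays where it is left; the key's cap sits on a rubber cushion that gives up to 6 mm more (about 6 N at 3 mm) once the key is down, so a force stop of 5 to 6 N is safe
- jam: bystander: jam jar with a lid, 63 mm across, 104 mm high, loose; origin at the centre of its underside
- mug: bystander: mug with a handle, 82 x 112 mm with the handle, 94 mm high, loose; origin at the underside
- spice: bystander: slim spice jar, 42 mm across, 106 mm high, loose; origin at the centre of its underside
- juicer: fixed clutter to the left of the work, nothing to do with it: citrus press, 158 x 195 mm, 212 mm high; keep clear. Origin at its underside
- cruet_oil: fixed clutter: one of two cruets (173 mm high) that stand with two shakers (80 mm high) within 0.15 m of each other, left of the work; pass over them with the fingertips above 0.2 m. Origin at its underside
Mind the look-alikes: they are no part of the job. What is shaped like the switch_round but red is not meant.

How it is judged:
On the way, in this order (a step that is already met when the one before it is completed fails the run):
1. the long bar key is pressed down (value of joint key_bar above 0.006 m), for 0.1 s.
2. the large round key is pressed down (value of joint key_round above 0.006 m), for 0.1 s.
3. the small square key is pressed down (value of joint key_square above 0.006 m), for 0.1 s.
At the end, for the whole second after the job is handed in: All three keys are down by more than 6 of their 8 mm; the switches stand flat, at rest, within 25 mm of where they started; the jam jar, mug and spice jar stand within 20 mm of where they were (value of joint each of key_bar, key_round, key_square above 0.006 m and distance of each of switch_bar, switch_round, switch_square from where it was at the start of the episode below 0.025 m and angle between each of switch_bar, switch_round, switch_square's own z axis and vertical below 0.1 rad and linear speed of each of switch_bar, switch_round, switch_square below 0.02 m/s and distance of each of jam, mug, spice from where it was at the start of the episode below 0.02 m and angle between each of jam, mug, spice's own z axis and vertical below 0.3 rad); the robot touches nothing.
It fails at once if the round key is pressed before the bar key is down (value of joint key_round above 0.003 m and value of joint key_bar below 0.006 m).
It fails at once if the square key is pressed before the bar and round keys are down (value of joint key_square above 0.003 m and value of joint any of key_round, key_bar below 0.006 m).
It fails at once if a switch is pressed or knocked with more than 25 N (contact force between any of the arm, the fingers and switch_bar above 25 N or contact force between any of the arm, the fingers and switch_round above 25 N or contact force between any of the arm, the fingers and switch_square above 25 N).
It fails at once if a switch is lifted by more than 10 mm, tipped by more than 0.2 rad, or shifted by more than 25 mm (height (world z) of any of switch_bar, switch_round, switch_square above 0.01 m or angle between any of switch_bar, switch_round, switch_square's own z axis and vertical above 0.2 rad or distance of any of switch_bar, switch_round, switch_square from where it was at the start of the episode above 0.025 m).
It fails at once if the jam jar, mug or spice jar is moved by more than 20 mm or tipped (distance of any of jam, mug, spice from where it was at the start of the episode above 0.02 m or angle between any of jam, mug, spice's own z axis and vertical above 0.3 rad).
It also fails if it takes over 51 s, if anything falls off the work surface, if the arm or the gripper's body presses on something with over 40 N, if the wrist force passes 120 N, or if a joint passes its speed limit or range.

## Working session

There is one attempt and no reset: what is moved stays moved. The work goes in short steps, Python scripts to look and compute and a shell command to move; the robot and the scene stay as the last step left them, time stands still between calls to the robot, and variables do not carry over. Pictures are saved under pics/ and viewed, at most 10 in all, crops included, and the job is handed in when it is done.

```bash
mkdir -p pics
python3 - <<'E'
from station import *
import cv2,numpy as np
for n in("top","side"):
    c=read_camera(n); cv2.imwrite(f"pics/{n}0.png",c["pixels"][:,:,::-1]); np.savez(n+"0.npz",**c)
    print(n,c["fx"],c["cx"],c["cy"],c["xyz"],np.round(c["attitude"],3).tolist())
s=sense();print(s["position"],np.round(s["tcp_rot"],3).tolist(),s["contact_force"],s["time_s"],hold_point_z)
E
```

```text
top 366.62004830939753 313.63296653268577 199.88161656876812 [0.35404584 0.11006861 1.01176437] [[-0.153, -0.965, 0.213], [-0.988, 0.151, -0.027], [-0.007, -0.215, -0.977]]
side 433.03241340801895 323.9235431708681 202.37765420600283 [0.43364328 1.1950203  0.88689327] [[-0.992, -0.084, 0.092], [-0.124, 0.586, -0.801], [0.013, -0.806, -0.592]]
[ 0.23052519 -0.49887465  0.23047143] [[-0.908, -0.419, -0.001], [-0.419, 0.908, 0.002], [0.0, 0.002, -1.0]] [ 0.37493729 -0.43510633 -0.35112513] 0.1 -0.0187
```

View pics/top0.png

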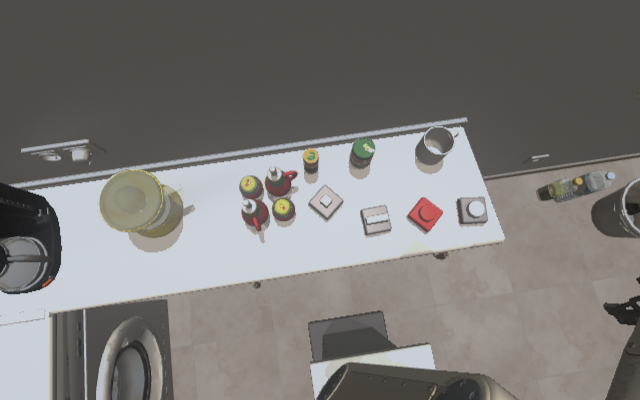

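View pics/side0.png

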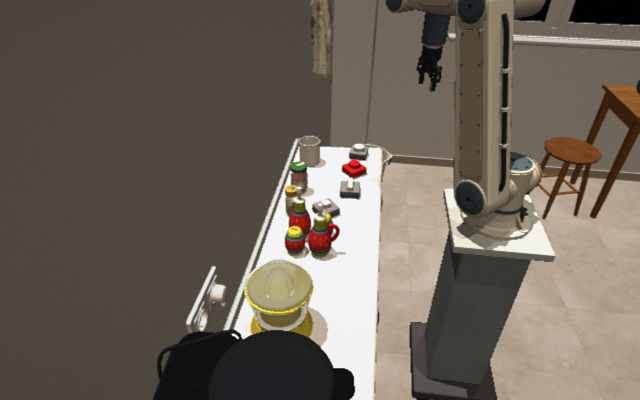

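Top view: the square key is at about (325,202), bar at (376,219), the red look-alike at (426,213) and round at (475,210). The jars and mug stand behind at (311,160), (363,152) and (435,146). The side view confirms the same row. Next I'll turn the pixels into positions.

```bash
cat > h.py <<'E'
import numpy as np,cv2
def heights(c):
    v,u=np.mgrid[0:400,0:640]; z=c["z_map"]
    p=np.stack([(u-c["cx"])/c["fx"]*z,(v-c["cy"])/c["fy"]*z,z],-1)
    return p@c["attitude"].T+c["xyz"]
def ray(c,uv,h):
    d=c["attitude"]@np.array([(uv[0]-c["cx"])/c["fx"],(uv[1]-c["cy"])/c["fy"],1])
    return c["xyz"]+d*(h-c["xyz"][2])/d[2]
E
python3 - <<'E'
from h import *
c=np.load("top0.npz");P=heights(c);px=c["pixels"]
for n,(u,v) in dict(square=(325,202),bar=(376,219),red=(426,213),round=(475,210)).items():
    w=np.zeros((400,640),bool);w[v-24:v+24,u-24:u+24]=1
    for nm,lo,hi in(("cap",.040,.052),("all",.018,.052)):
        m=(w&(P[...,2]>lo)&(P[...,2]<hi)).astype(np.uint8)
        r=cv2.minAreaRect(cv2.findNonZero(m)); q=P[m>0]
        cor=np.array([ray(c,b,.046 if nm=="cap" else .03)[:2] for b in cv2.boxPoints(r)])
        e=cor[1]-cor[0];f=cor[2]-cor[1]
        print(n,nm,m.sum(),np.round(q.mean(0),4),"z",np.round(q[:,2].max(),3),"ctr",np.round(cor.mean(0),4),"sides",np.round([np.hypot(*e),np.hypot(*f)],3),"ang",np.round(np.degrees([np.arctan2(e[1],e[0]),np.arctan2(f[1],f[0])])))
for n,(u,v) in dict(spice=(311,156),jam=(363,147),mug=(435,140)).items():
    q=P[v-4:v+4,u-4:u+4].reshape(-1,3);print(n,np.round(np.median(q,0),3))
b=np.hstack([cv2.resize(px[v-25:v+25,u-25:u+25],(260,260),interpolation=0) for u,v in((325,202),(376,219),(473,210))])
cv2.imwrite("pics/crop.png",b[:,:,::-1])
E
```

```text
square cap 91 [0.5614 0.0516 0.0453] z 0.05 ctr [0.5614 0.0515] sides [0.026 0.026] ang [ -47. -138.]
square all 641 [0.5603 0.0519 0.0316] z 0.05 ctr [0.5607 0.0519] sides [0.072 0.071] ang [ -50. -142.]
bar cap 154 [ 0.4911 -0.0755  0.0453] z 0.05 ctr [ 0.491  -0.0753] sides [0.06  0.018] ang [-87. 180.]
bar all 663 [ 0.4901 -0.0739  0.0329] z 0.05 ctr [ 0.4906 -0.0744] sides [0.072 0.07 ] ang [-87. 180.]
red cap 206 [ 0.4861 -0.2117  0.0454] z 0.05 ctr [ 0.4862 -0.2113] sides [0.041 0.041] ang [ -55. -147.]
red all 666 [ 0.4845 -0.2088  0.034 ] z 0.05 ctr [ 0.4854 -0.2102] sides [0.072 0.07 ] ang [ -48. -139.]
round cap 210 [ 0.4767 -0.3419  0.0449] z 0.051 ctr [ 0.4773 -0.3425] sides [0.043 0.041] ang [-99. 165.]
round all 674 [ 0.4752 -0.3376  0.0337] z 0.051 ctr [ 0.4764 -0.3398] sides [0.074 0.073] ang [-92. 172.]
spice [0.67  0.075 0.106]
jam [ 0.674 -0.063  0.103]
mug [ 0.694 -0.288  0.015]
```

View pics/crop.png

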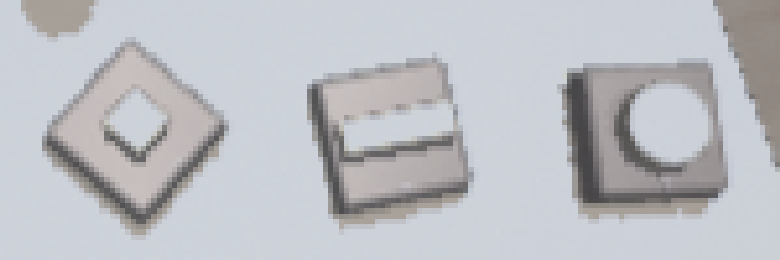

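Heights (about 45 mm) and sizes (26, 60 x 18 and about 43 mm) match the description. First I'll shut the fingers and travel high to the bar key.

```bash
python3 -m pendant '[[0,0,0,-0.83,0.55,0,0],[0,0,0,-1.66,1.1,0,0],[0,0,0,-2.5,1.65,0,0],[0,0,0,-3.3,2.2,0,0],[0,0,0,-4.15,2.75,0,0]]' && python3 -m pendant '[[0,0,0,-0.83,0.55,0,0],[0,0,0,-1.66,1.1,0,0],[0,0,0,-2.5,1.65,0,0],[0,0,0,-3.3,2.2,0,0],[0,0,0,-4.15,2.75,0,0]]'
cat > where.py <<'E'
from station import sense
import numpy as np,sys
s=sense();R=s["tcp_rot"];p=s["position"];T=dict(bar=(.491,-.0753),round=(.477,-.3422),square=(.5614,.0515))
print("t",s["time_s"],"p",np.round(p,4),"F",np.round(s["contact_force"],2),"qd",np.round(np.abs(s["qd"]).max(),3),"w",round(float(s["grip_width"]),4),"R",np.round(R,3).tolist())
for k,v in T.items(): print(k,"units to 60 mm above table:",np.round(R.T@(np.array([*v,.06])-p)/.04,2))
E
python3 where.py
```

```text
time_s: 0.52
position: [0.3354, -0.3281, 0.231]
tcp_rot: [[-0.908, -0.419, -0.0], [-0.419, 0.908, 0.0], [0.0, 0.001, -1.0]]
contact_force: [0.9, -1.5, 0.5]
grip_width: 0.0255
grasp_force: 0.0
time_s: 0.93
position: [0.44, -0.1584, 0.2312]
tcp_rot: [[-0.908, -0.42, -0.0], [-0.42, 0.908, 0.0], [0.0, 0.0, -1.0]]
contact_force: [0.6, -0.5, 1.0]
grip_width: 0.0002
grasp_force: 0.0
t 0.9333 p [ 0.44   -0.1584  0.2312] F [ 0.57 -0.47  1.  ] qd 0.962 w 0.0002 R [[-0.908, -0.42, -0.0], [-0.42, 0.908, 0.0], [0.0, 0.0, -1.0]]
bar units to 60 mm above table: [-2.03  1.35  4.28]
round units to 60 mm above table: [ 1.09 -4.56  4.28]
square units to 60 mm above table: [-4.96  3.49  4.28]
```

```bash
python3 -m pendant '[[0,0,0,-0.8,0.55,0,0],[0,0,0,-1.6,1.1,0,0],[0,0,0,-2.04,1.37,0.2,0],[0,0,0,-2.04,1.37,1.0,0],[0,0,0,-2.04,1.37,1.8,0]]' >/dev/null && python3 -m pendant '[[0,0,0,0,0,0.8,0],[0,0,0,0,0,1.5,0],[0,0,0,0,0,1.9,0],[0,0,0,0,0,1.9,0],[0,0,0,0,0,1.9,0]]' >/dev/null; python3 where.py
```

```text
t 1.7667 p [ 0.4904 -0.0765  0.0829] F [0.69 0.34 0.79] qd 0.048 w -0.0001 R [[-0.908, -0.42, -0.002], [-0.42, 0.908, -0.001], [0.002, 0.0, -1.0]]
bar units to 60 mm above table: [-0.03  0.02  0.57]
round units to 60 mm above table: [ 3.09 -5.89  0.58]
square units to 60 mm above table: [-2.95  2.16  0.57]
```

```bash
python3 -m pendant '[[0,0,0,-0.03,0.02,0.3,0],[0,0,0,-0.03,0.02,0.5,0],[0,0,0,-0.03,0.02,0.7,0],[0,0,0,-0.03,0.02,0.8,0],[0,0,0,-0.03,0.02,0.8,0]]' >/dev/null && python3 where.py && python3 -m pendant '[[0,0,0,0,0,0.04,0],[0,0,0,0,0,0.08,0],[0,0,0,0,0,0.12,0],[0,0,0,0,0,0.16,0],[0,0,0,0,0,0.2,0]]'|grep -E "pos|force"
```

```text
t 2.1833 p [ 0.4912 -0.0752  0.0508] F [-0.09  0.12  0.04] qd 0.019 w -0.0002 R [[-0.908, -0.419, -0.001], [-0.419, 0.908, -0.0], [0.001, 0.0, -1.0]]
bar units to 60 mm above table: [ 0.01  0.   -0.23]
round units to 60 mm above table: [ 3.12 -5.91 -0.23]
square units to 60 mm above table: [-2.92  2.14 -0.23]
position: [0.492, -0.0751, 0.0436]
contact_force: [-0.8, -0.5, 2.8]
grasp_force: 1.2
```

```bash
python3 -m pendant '[[0,0,0,0,0,0.04,0],[0,0,0,0,0,0.08,0],[0,0,0,0,0,0.12,0],[0,0,0,0,0,0.14,0],[0,0,0,0,0,0.14,0]]'|grep -E "pos|contact"; python3 -m pendant '[[0,0,0,0,0,0.02,0],[0,0,0,0,0,0.04,0],[0,0,0,0,0,0.04,0]]'|grep -E "pos|contact"
```

```text
position: [0.4919, -0.0751, 0.0377]
contact_force: [0.6, -0.4, 3.6]
position: [0.4919, -0.0751, 0.0363]
contact_force: [-0.3, 0.7, 4.0]
```

```bash
for i in 1; do python3 -m pendant '[[0,0,0,0,0,0.02,0],[0,0,0,0,0,0.04,0],[0,0,0,0,0,0.04,0],[0,0,0,0,0,0.04,0]]'|grep -E "pos|contact"; done
```

```text
position: [0.492, -0.0751, 0.0348]
contact_force: [-0.6, 0.0, 6.3]
```

The force rose to 6 N with the fingertip 11 mm below the key's off height, so the key is down. Next I'll lift, go to the round key, and check the bar with the camera.

```bash
python3 -m pendant '[[0,0,0,0,0,-0.2,0],[0,0,0,0,0,-0.8,0],[0,0,0,0,0,-1.6,0],[0,0,0,0,0,-2.4,0],[0,0,0,0,0,-3.2,0]]'>/dev/null && python3 -m pendant '[[0,0,0,0.4,-0.8,-0.2,0],[0,0,0,0.85,-1.6,-0.2,0],[0,0,0,1.3,-2.45,-0.2,0],[0,0,0,1.75,-3.3,-0.2,0],[0,0,0,2.2,-4.15,-0.2,0]]' >/dev/null && python3 -m pendant '[[0,0,0,0.45,-0.9,0,0],[0,0,0,0.92,-1.76,0,0],[0,0,0,0.92,-1.76,0.5,0],[0,0,0,0.92,-1.76,0.8,0],[0,0,0,0.92,-1.76,0.8,0]]' >/dev/null; python3 where.py
cat > chk.py <<'E'
from station import read_camera
from h import *
import sys
c=read_camera("top");P=heights(c);cv2.imwrite(f"pics/{sys.argv[1]}.png",c["pixels"][:,:,::-1])
for n,(x,y) in dict(bar=(.491,-.0753),round=(.477,-.3422),square=(.5614,.0515)).items():
    d=np.hypot(P[...,0]-x,P[...,1]-y); k=P[d<.008]; a=P[(d<.05)&(P[...,2]>.022)&(P[...,2]<.034)]
    print(n,"key z",np.round(np.median(k[:,2]),4),"n",len(k),"housing mean",np.round(a.mean(0),4))
E
python3 chk.py c1
```

```text
t 4.85 p [ 0.475  -0.3415  0.1348] F [-0.26 -0.04 -0.13] qd 0.044 w -0.0003 R [[-0.909, -0.417, -0.006], [-0.417, 0.909, 0.004], [0.004, 0.007, -1.0]]
bar units to 60 mm above table: [-3.15  5.87  1.9 ]
round units to 60 mm above table: [-0.04 -0.05  1.87]
square units to 60 mm above table: [-6.07  8.01  1.9 ]
bar key z 0.0375 n 27 housing mean [ 0.4904 -0.0745  0.0294]
round key z 0.5591 n 21 housing mean [ 0.4817 -0.3134  0.0279]
square key z 0.0462 n 29 housing mean [0.5606 0.0519 0.0294]
```

The bar key now reads 37.5 mm, fully down. Now the round key.

```bash
python3 -m pendant '[[0,0,0,-0.03,-0.03,0.6,0],[0,0,0,-0.03,-0.03,1.2,0],[0,0,0,-0.03,-0.03,1.8,0],[0,0,0,-0.03,-0.03,2.05,0],[0,0,0,-0.03,-0.03,2.05,0]]' >/dev/null && python3 where.py && python3 -m pendant '[[0,0,0,0,0,0.04,0],[0,0,0,0,0,0.08,0],[0,0,0,0,0,0.12,0],[0,0,0,0,0,0.16,0],[0,0,0,0,0,0.2,0]]'|grep -E "pos|contact"
```

```text
t 5.3167 p [ 0.4779 -0.3415  0.0548] F [-0.93 -0.09 -0.03] qd 0.057 w -0.0 R [[-0.908, -0.42, -0.004], [-0.42, 0.908, 0.002], [0.003, 0.003, -1.0]]
bar units to 60 mm above table: [-3.09  5.9  -0.12]
round units to 60 mm above table: [ 0.03 -0.   -0.13]
square units to 60 mm above table: [-6.02  8.04 -0.12]
position: [0.4795, -0.3429, 0.0492]
contact_force: [0.0, 0.0, 0.7]
```

```bash
python3 -m pendant '[[0,0,0,0,0,0.05,0],[0,0,0,0,0,0.1,0],[0,0,0,0,0,0.15,0],[0,0,0,0,0,0.2,0],[0,0,0,0,0,0.2,0]]'|grep -E "pos|contact";python3 -m pendant '[[0,0,0,0,0,0.04,0],[0,0,0,0,0,0.08,0],[0,0,0,0,0,0.1,0],[0,0,0,0,0,0.1,0]]'|grep -E "pos|contact"
```

```text
position: [0.4792, -0.3427, 0.0403]
contact_force: [-0.1, 0.5, 0.2]
position: [0.4792, -0.3427, 0.0366]
contact_force: [-0.1, 0.8, 4.1]
```

```bash
python3 -m pendant '[[0,0,0,0,0,0.02,0],[0,0,0,0,0,0.04,0],[0,0,0,0,0,0.05,0],[0,0,0,0,0,0.05,0]]'|grep -E "pos|contact"
```

```text
position: [0.4793, -0.3427, 0.0348]
contact_force: [-0.4, 1.2, 5.6]
```

Lift and travel to the square key. On the way I'll check the key states and the clearance around the square.

```bash
python3 -m pendant '[[0,0,0,0,0,-0.2,0],[0,0,0,0,0,-0.8,0],[0,0,0,0,0,-1.7,0],[0,0,0,0,0,-2.6,0],[0,0,0,0,0,-3.5,0]]'>/dev/null && python3 -m pendant '[[0,0,0,-0.5,0.7,-0.3,0],[0,0,0,-1.1,1.5,-0.5,0],[0,0,0,-1.7,2.3,-0.5,0],[0,0,0,-2.3,3.1,-0.5,0],[0,0,0,-2.9,3.9,-0.5,0]]' >/dev/null; python3 where.py; python3 chk.py c2
python3 - <<'E'
from h import *
P=heights(np.load("top0.npz")).reshape(-1,3);d=np.hypot(P[:,0]-.5614,P[:,1]-.0515)
for lo in(.06,.1,.13):
    m=(P[:,2]>lo)&(P[:,2]<.3);i=np.argmin(np.where(m,d,9));print(lo,np.round(d[i],3),np.round(P[i],3))
E
```

```text
t 7.65 p [ 0.5186 -0.1505  0.1946] F [ 0.94 -0.01 -0.09] qd 0.913 w 0.0 R [[-0.908, -0.419, -0.0], [-0.419, 0.908, 0.0], [0.0, 0.001, -1.0]]
bar units to 60 mm above table: [-0.16  1.99  3.37]
round units to 60 mm above table: [ 2.95 -3.92  3.36]
square units to 60 mm above table: [-3.09  4.14  3.37]
bar key z 0.5903 n 158 housing mean [nan nan nan]
round key z 0.0378 n 27 housing mean [ 0.475  -0.3388  0.0289]
square key z 0.0475 n 41 housing mean [0.5604 0.0519 0.0296]
0.06 0.091 [0.557 0.143 0.062]
0.1 0.092 [0.651 0.072 0.106]
0.13 0.122 [0.622 0.157 0.131]chk.py:7: RuntimeWarning: Mean of empty slice.
  print(n,"key z",np.round(np.median(k[:,2]),4),"n",len(k),"housing mean",np.round(a.mean(0),4))
  ret = um.true_divide(
```

The round key is down at 37.8 mm. Everything around the square is at least 90 mm away and the gripper needs about 57 mm, so it is safe to go on.

```bash
python3 -m pendant '[[0,0,0,-0.6,0.8,0,0],[0,0,0,-1.2,1.6,0,0],[0,0,0,-1.8,2.4,0,0],[0,0,0,-2.4,3.25,0,0],[0,0,0,-3.05,4.1,0,0]]'>/dev/null && python3 -m pendant '[[0,0,0,0,0,0.3,0],[0,0,0,0,0,0.9,0],[0,0,0,0,0,1.5,0],[0,0,0,0,0,2,0],[0,0,0,0,0,2,0]]' >/dev/null && python3 -m pendant '[[0,0,0,0,0,0,0],[0,0,0,0,0,0,0]]' >/dev/null; python3 where.py
```

```text
t 8.7 p [0.5615 0.0465 0.1159] F [0.63 0.24 0.45] qd 0.015 w 0.0 R [[-0.908, -0.419, 0.002], [-0.419, 0.908, -0.0], [-0.002, -0.001, -1.0]]
bar units to 60 mm above table: [ 2.88 -2.02  1.39]
round units to 60 mm above table: [ 6.   -7.93  1.39]
square units to 60 mm above table: [-0.05  0.12  1.4 ]
```

```bash
python3 -m pendant '[[0,0,0,-0.05,0.12,0.4,0],[0,0,0,-0.05,0.12,0.9,0],[0,0,0,-0.05,0.12,1.4,0],[0,0,0,-0.05,0.12,1.6,0],[0,0,0,-0.05,0.12,1.6,0]]'>/dev/null && python3 -m pendant '[[0,0,0,0,0,0,0],[0,0,0,0,0,0,0]]' >/dev/null; python3 where.py
```

```text
t 9.2833 p [0.5618 0.052  0.0524] F [ 0.63 -0.63  0.22] qd 0.005 w -0.0004 R [[-0.908, -0.42, 0.003], [-0.42, 0.908, 0.001], [-0.003, -0.001, -1.0]]
bar units to 60 mm above table: [ 2.94 -2.14 -0.2 ]
round units to 60 mm above table: [ 6.06 -8.05 -0.2 ]
square units to 60 mm above table: [ 0.01 -0.01 -0.19]
```

```bash
python3 -m pendant '[[0,0,0,0,0,0.05,0],[0,0,0,0,0,0.1,0],[0,0,0,0,0,0.15,0],[0,0,0,0,0,0.2,0],[0,0,0,0,0,0.25,0]]'|grep -E "pos|contact";python3 -m pendant '[[0,0,0,0,0,0.04,0],[0,0,0,0,0,0.08,0],[0,0,0,0,0,0.12,0],[0,0,0,0,0,0.14,0],[0,0,0,0,0,0.14,0]]'|grep -E "pos|contact"
```

```text
position: [0.561, 0.0519, 0.0408]
contact_force: [-0.2, 0.1, 3.0]
position: [0.561, 0.0519, 0.0353]
contact_force: [-0.1, 0.9, 5.7]
```

Same depth and force as the other two, so I'll lift and check.

```bash
python3 -m pendant '[[0,0,0,0,0,0.01,0],[0,0,0,0,0,0.01,0],[0,0,0,0,0,-0.2,0],[0,0,0,0,0,-0.9,0],[0,0,0,0,0,-1.8,0]]'>/dev/null && python3 -m pendant '[[0,0,0,0,0,-0.9,0],[0,0,0,0,0,-1.8,0],[0,0,0,0,0,-2.4,0],[0,0,0,0.9,-0.3,-2.4,0],[0,0,0,1.8,-0.6,-2.4,0]]' >/dev/null && python3 -m pendant '[[0,0,0,0.9,-0.8,0,0],[0,0,0,1.5,-1.4,0,0],[0,0,0,2,-2,0,0],[0,0,0,2,-2,0,0],[0,0,0,2,-2,0,0]]' >/dev/null; python3 where.py; python3 chk.py c3
```

```text
t 11.3667 p [ 0.4649 -0.1076  0.2028] F [-0.32 -0.29  0.53] qd 0.042 w 0.0003 R [[-0.909, -0.417, -0.001], [-0.417, 0.909, 0.0], [0.001, 0.001, -1.0]]
bar units to 60 mm above table: [-0.93  0.46  3.57]
round units to 60 mm above table: [ 2.16 -5.46  3.57]
square units to 60 mm above table: [-3.85  2.61  3.57]
bar key z 0.6239 n 176 housing mean [nan nan nan]
round key z 0.0372 n 21 housing mean [ 0.4583 -0.3397  0.0289]
square key z nan n 0 housing mean [nan nan nan]chk.py:7: RuntimeWarning: Mean of empty slice.
  print(n,"key z",np.round(np.median(k[:,2]),4),"n",len(k),"housing mean",np.round(a.mean(0),4))
  ret = um.true_divide(
  return _methods._mean(a, axis=axis, dtype=dtype,
  ret = ret.dtype.type(ret / rcount)
```

View pics/c3.png

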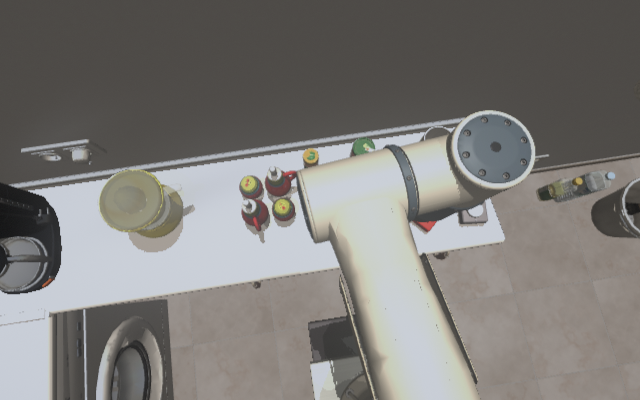

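The arm covers the switches in this view, so I'll move it further right.

```bash
python3 -m pendant '[[0,0,0,0.5,-0.75,0,0],[0,0,0,1,-1.5,0,0],[0,0,0,1.5,-2.25,0,0],[0,0,0,2,-3,0,0],[0,0,0,2.5,-3.75,0,0]]' >/dev/null && python3 -m pendant '[[0,0,0,0.5,-0.75,0,0],[0,0,0,1,-1.5,0,0],[0,0,0,1.5,-2,0,0],[0,0,0,1.5,-2,0,0],[0,0,0,1.5,-2,0,0]]' >/dev/null; python3 where.py|head -1; python3 chk.py c4 2>/dev/null
```

```text
t 12.25 p [ 0.4174 -0.3825  0.2018] F [-0.14  0.79 -0.98] qd 0.037 w -0.0001 R [[-0.908, -0.418, -0.002], [-0.418, 0.908, 0.001], [0.001, 0.002, -1.0]]
bar key z 0.0379 n 28 housing mean [ 0.4904 -0.0746  0.0292]
round key z 0.0376 n 27 housing mean [ 0.4753 -0.3385  0.029 ]
square key z 0.0381 n 25 housing mean [0.5608 0.0517 0.0293]
```

View pics/c4.png

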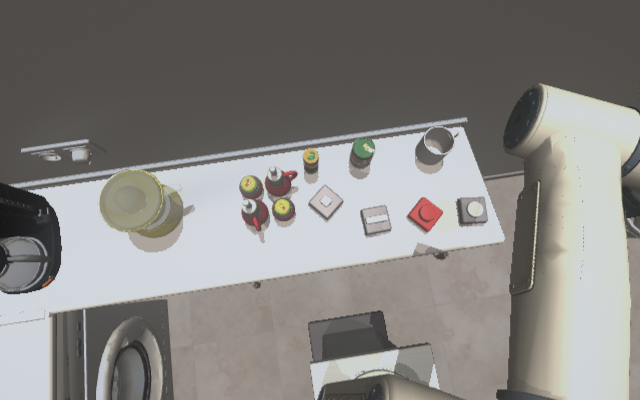

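All three keys read about 38 mm (fully down). The switches at (325,202), (376,219) and (473,210) have not moved, and neither have the jars and mug.

```bash
python3 -c "from station import sign_off;print(sign_off())"
```

```text
the job is handed in; nothing more can be done
None
```

I pressed the bar, round and square keys fully down in that order; the last camera check showed all three down and the switches, jars and mug unmoved, and the job is handed in (no verdict was returned).

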